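# Find and mark the bead of glass that binds under the firing turntable

### The job

A run of enamel has fused under the disc of the revolving firing stand, out of sight, and it binds in the keeper once a turn. Turn the disc gently by its knob until you feel it bind, without forcing it through, and then gently stand the red magnet upright on the disc directly above the middle of the run of glass so that it can be ground off later. Leave the other things on the bench alone.

Things in the scene. Friction and masses are not known exactly. Their poses are not given: they have to be found in the camera images.
- stand: Revolving firing stand, grey round cast base 176 mm across, fixed to the bench. Origin on the bench on the spindle axis; z up. Its +y axis points from the spindle towards the keeper.
- disc (a joint): Angle of the disc about the upright spindle (rad), no end stops, anticlockwise from above is positive. At 0 the knob is at the keeper. The spindle alone drags about 0.7 N at the knob.
- disc_top (a point): Centre of the top of the dark steel disc (250 mm across, 5 mm thick), on the spindle axis 67 mm above the bench; x, y turn with the disc, z up; +y points at the knob. A white round board (120 mm across, 12 mm high) is fixed on the middle and carries a copper dish (top 27 mm above the disc); the bare steel ring lies 60 to 125 mm from the axis.
- disc_under (a point): Centre of the disc's underside, on the axis, 62 mm above the bench. The run of glass is fused under the steel 97 mm from the axis, over 65 degrees from the knob and, at the start, over 30 degrees from the keeper. It is 60 mm long along the circle and 6 mm thick in the middle, tapering to both ends.
- knob_grip (a point): Grip point of the black turning knob, upright on the disc 97 mm from the axis, 20 mm across; this point is 38 mm above the disc's top and the knob ends 51 mm above it. It spins freely on its own pin, so it can be held without turning the hand. Below 10 mm above the disc it is only a thin pin.
- jaw: Keeper and its sprung brass jaw. The keeper, 24 mm wide, is fixed to the base and hooks around the disc's edge: steel upright 133 to 142 mm from the axis, yellow lip with a black line over the disc from 110 mm outwards, top 9 mm above the disc. The jaw reaches under the disc to 89 mm from the axis. Over 24 N on it (about 10 N at the knob) is forcing it. Origin as the stand.
- keeper_line (a point): Point on the keeper's centre line (the black line continued inwards), 97 mm from the axis, 9 mm above the disc: the middle of the jaw from above. Coming from either side, the run touches the jaw when its middle is about 26 mm short of this line; each further millimetre adds some 0.6 N at the knob while turning (1.4 N on the jaw), so 4 N more than usual means about 20 mm short.
- magnet: Marking magnet: foot 26 mm across and 8 mm high, red round grip 18 mm across above it, 34 mm high in all, 60 g, loose and upright on the bench to the right. Origin at the centre of its underside, z up. It is not to be pressed hard on the disc (30 N at most).
- rack: Bystander: steel mesh firing rack, 155 x 175 mm, 34 mm high, with white enamelled discs on it, on the left.
- jar0: Bystander: enamel jar with white foot, 62 mm across, 74 mm high, beyond the stand.
- jar1: Bystander: enamel jar like jar0.
- jar2: Bystander: enamel jar like jar0.
- sifter: Bystander: red sifter cup, 64 mm across, 38 mm high, with a wire handle, beyond the magnet.
- block: Bystander: black steel bench block, 70 x 70 x 60 mm, right.
- brush0: Bystander: black brush lying on the bench, far right, 10 mm thick.
- brush1: Bystander: blue brush lying on the bench, far right, 10 mm thick.

How it is judged:
By the outcome, as a careful person would: the job done as asked, in the order asked, and still so for the second after the job is handed in, with the robot touching nothing.
It also fails if it takes over 72 s, if anything falls off the work surface, if the arm or the gripper's body presses on something with over 40 N, if the wrist force passes 120 N, or if a joint passes its speed limit or range.

### The arm

A 6-joint arm with a two-finger parallel gripper is mounted at the origin on the work surface. World frame = base frame: x ahead of the robot, y to its left, z up, the work surface at z = 0. Lengths are in m, angles in rad, forces in N, time in s.
With the tool pointing down it reaches from about 0.275 to 0.75 m from the base axis. Payload 10.2 kg.
Tool frame: the origin (TCP) lies on the centre line of the jaws, within the pads' length; the fingertips stand 11 mm ahead of it and the grasp point (between the pads) lies 8 mm behind it; z points along the fingers, y is the line along which they close (so a half turn about z gives the same grasp; the last joint's range is limited). The gripper opens to 88 mm and grips with 3 to 60 N. Pads are 18 mm wide; open, the fingers measure 123 mm over their backs; the gripper's body (75 mm by 187 mm) begins 45 mm behind the grasp point.
Start: joints at [-1.331, 0.313, 1.498, -0, 1.331, -0.223], TCP at [0.234, -0.47, 0.25] pointing down, gripper open.
Joint ranges: [-2.94, 2.94], [-0.97, 2.17], [0.19, 2.56], [-1.23, 4.37], [0.02, 3.11], [-2.88, 2.88]. Speed limits (rad/s): [2.39, 2.39, 3.01, 3.14, 3.14, 3.14].

### API

Orientations are given as a unit quaternion [x, y, z, w].
In Python, from workcell import bot, camera, models gives the robot as it stands. The module is installed in compiled form; this text tells all that it offers.
- The arm moves only by the tool drive_tool, never from a script. Its argument "commands" is a list of rows, each a list of 7 numbers: the shift along the tool's x, y, z in m, then the turn, a rotation vector about the tool's x, y, z in rad, then the closure, from -1 (fully open) to 1 (shut), so that 0 is half open. In form: [[dx, dy, dz, rx, ry, rz, hand], ...]. A call has 1 to 20 rows; each row shifts and turns the commanded pose from where the row before left it, along the tool's axes as they then stand; what a row does not reach is not made up. A row lasts 1/10 s, in which the tool goes at most 50 mm and 8.59 degrees, less where a joint would pass 70% of its speed; a pose out of reach is approached as far as the arm can. A call with a gripper value outside its range is refused whole. The fingers move at their own pace and stop on an object; "squeeze" is the grip in N (left out, the last holds). Time passes only in rows, so rows that do not move let the fingers close. It gives the time, the measured TCP pose, the force, the opening and the grip force at its end, in the units of the state.
- bot.read_state(): the state, without advancing time (a new reading comes with each control period).
- camera(name): name is "scene" or "side" or "wrist"; returns a dict with "frame" (384x512x3 uint8, red, green, blue), "range_z" (384x512 float32, m along the optical axis (not along the pixel's ray), 0 where there is no reading), "intrinsics" (3x3 intrinsics, pixels), "dist_coeffs" ([k1, k2, p1, p2, k3] as OpenCV has them; the pictures are not rectified), "cam_to_world" (4x4, takes a point from camera to world coordinates); the wrist camera has in their place "T_tool_cam" (4x4, takes a point from camera to tool coordinates, whose origin is the TCP and whose axes are the flange's). Camera axes: x right, y down, z forward; pixel columns grow to the right and rows downward; lengths in m; the calibration is good to about 2 mm. A picture is of the moment at which its call begins: read the wrist's pose just before it.
- bot.finish_job(): hands the job in; it is judged then, once.
Trained networks look in a picture, given as the dict that the camera call returned (one of the last four; its "shot" number tells which), for a name from the list of things; names that differ only in an ending like _2 or _b are one class to them, and where a whole thing is asked for, a point or a joint stands for the part that bears it (a point fixed in the world has none). Each returns a list of dicts, best first, with "score" (0 to 1); they miss things now and then, are a little off and sometimes report something else, mostly with a low value. They report only what shows in the picture. A call takes as long as a camera call.
- models.recognise(picture, target): "extent" ([left, top, width, height] in pixels, round what is visible of it).
- models.cut_out(picture, target): "mask" (384x512 bool, what is visible of it) and "extent" ([left, top, width, height] in pixels, round what is visible of it).
- models.mark_of(picture, target): "uv" ([column, row] in pixels: a listed point, or the origin of a listed thing).
The state is a dict: "clock": time; "joints": joint angles; "qd": joint speeds; "joint_efforts": joint torques, N m; "position": TCP position; "eef_rot": TCP orientation; "contact_force": force on the tool from outside, world axes, zero at the start; "wrist_torque": the same for the moment, N m; "gripper_width": finger opening in m; "gripper_force": force on a finger pad.
Only numpy, scipy, OpenCV 4.12 (cv2) and the standard library are available. Lean on these libraries where they do the work, as an engineer would, in place of code of your own. Each camera call takes 0.05 s, during which the arm holds its last target. There are 200 camera calls.

## Working session

There is one attempt and no reset: what is moved stays moved. The work goes in short steps, Python scripts to look and compute and a tool call to move; the robot and the scene stay as the last step left them, time stands still between calls to the robot, and variables do not carry over. Pictures are saved under pics/ and viewed, at most 10 in all, crops included, and the job is handed in when it is done.

Besides the shell and the picture viewer there is one more tool, called after ">>>" as a command line: name --pt "numbers of a row" for each row, then --argument value for the rest. drive_tool: Moves the arm, as the interface text tells. Its arguments: {"type":"object","properties":{"commands":{"type":"array","items":{"type":"array","items":{"type":"number"}}},"squeeze":{"type":"number"}},"required":["commands"]}

```bash
mkdir -p pics
cat > h.py <<'E'
import numpy as np, cv2
from workcell import bot, camera, models
from scipy.spatial.transform import Rotation as R
def T_of(p,s=None):
    if 'cam_to_world' in p: return np.array(p['cam_to_world'])
    s=s or bot.read_state(); T=np.eye(4); T[:3,:3]=R.from_quat(s['eef_rot']).as_matrix(); T[:3,3]=s['position']
    return T@np.array(p['T_tool_cam'])
def ray(p,uv,T):
    q=cv2.undistortPoints(np.array([[uv]],float),np.array(p['intrinsics']),np.array(p['dist_coeffs']))[0,0]
    return T[:3,3],T[:3,:3]@np.array([q[0],q[1],1])
def at_z(p,uv,z,T):
    o,d=ray(p,uv,T); return o+d*(z-o[2])/d[2]
def save(p,n,box=None,f=1):
    im=p['frame'][:,:,::-1]
    if box: l,t,r,b=box; im=im[t:b,l:r]
    cv2.imwrite('pics/'+n,cv2.resize(im,None,fx=f,fy=f))
E
cat > a.py <<'E'
from h import *
s=bot.read_state(); print({k:np.round(v,3) for k,v in s.items()})
zs=dict(stand=0,disc_top=.067,knob_grip=.105,keeper_line=.076,magnet=0,block=0,sifter=0,jar0=0)
for c in ('scene','side','wrist'):
    p=camera(c); T=T_of(p); save(p,c+'0.png')
    print(c,'cam',T[:3,3].round(3))
    for n,z in zs.items():
        for m in models.mark_of(p,n)[:3]: print(n,round(m['score'],2),np.round(m['uv']),at_z(p,m['uv'],z,T).round(4))
E
python3 a.py; python3 -c "
import cv2,numpy as np
a=[cv2.imread('pics/%s0.png'%c) for c in('scene','side')]
"
```

```text
{'clock': np.float64(0.0), 'joints': array([-1.331,  0.313,  1.498, -0.   ,  1.331, -0.223]), 'qd': array([ 0.001, -0.002,  0.   ,  0.   , -0.002, -0.   ]), 'joint_efforts': array([ 1.0000e-03, -4.0220e+01, -2.5227e+01,  7.0000e-02,  3.5000e-02,
       -0.0000e+00]), 'position': array([ 0.234, -0.47 ,  0.249]), 'eef_rot': array([ 0.973,  0.229, -0.   , -0.001]), 'contact_force': array([ 0.296, -0.095,  0.312]), 'wrist_torque': array([ 0.007, -0.04 ,  0.012]), 'gripper_force': np.float64(0.0), 'gripper_width': np.float64(0.088)}
scene cam [1.505 0.117 0.993]
stand 0.81 [300. 207.] [0.5496 0.086  0.    ]
disc_top 0.55 [410. 198.] [0.5096 0.4222 0.067 ]
knob_grip 0.38 [333. 169.] [0.4625 0.1756 0.105 ]
knob_grip 0.27 [140. 206.] [ 0.7311 -0.3666  0.105 ]
keeper_line 0.59 [335. 183.] [0.498  0.1878 0.076 ]
magnet 0.51 [179. 181.] [ 0.5013 -0.3361  0.    ]
magnet 0.2 [338. 186.] [0.4256 0.2051 0.    ]
sifter 0.6 [184. 227.] [ 0.7    -0.2553  0.    ]
jar0 0.88 [378. 243.] [0.654  0.3359 0.    ]
jar0 0.71 [399. 257.] [ 0.6969  0.3954 -0.    ]
jar0 0.69 [358. 265.] [0.7466 0.2755 0.    ]
side cam [ 0.091 -1.183  1.196]
stand 0.94 [235. 187.] [0.5451 0.1023 0.    ]
disc_top 0.85 [231. 176.] [0.5307 0.0905 0.067 ]
knob_grip 0.52 [206. 158.] [0.4709 0.1817 0.105 ]
keeper_line 0.77 [212. 160.] [0.4968 0.1963 0.076 ]
magnet 0.69 [241. 145.] [0.668  0.3332 0.    ]
magnet 0.43 [276. 278.] [ 0.5007 -0.3419  0.    ]
block 0.55 [335. 281.] [ 0.6586 -0.4292  0.    ]
sifter 0.67 [322. 243.] [ 0.6969 -0.2765  0.    ]
jar0 0.78 [243. 147.] [0.6692 0.3181 0.    ]
jar0 0.65 [267. 150.] [0.7471 0.2556 0.    ]
jar0 0.44 [237. 136.] [0.6763 0.3987 0.    ]
wrist cam [ 0.306 -0.433  0.385]
```

View pics/scene0.png

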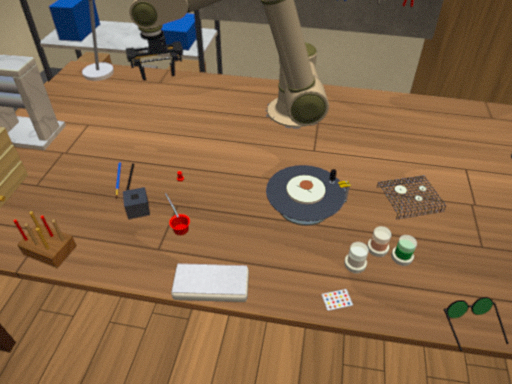

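View pics/side0.png

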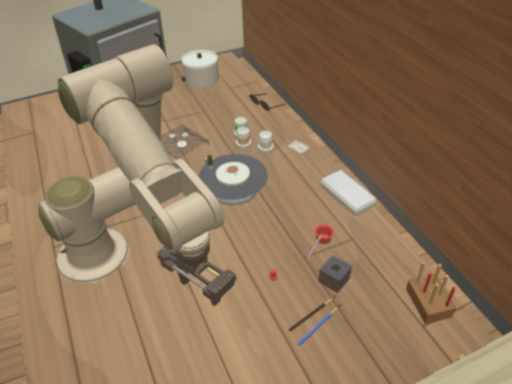

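The scene view shows the stand at about (305,190), the knob at (333,175), the keeper at (343,185) and the magnet at (180,176). The rack and jars sit to the right of the stand. I'll move the wrist camera over the stand.

>>> drive_tool --pt "0.0314 -0.0265 -0.0036 0 0 0 -1" --pt "0.0314 -0.0265 -0.0036 0 0 0 -1" --pt "0.0314 -0.0265 -0.0036 0 0 0 -1" --pt "0.0314 -0.0265 -0.0036 0 0 0 -1" --pt "0.0314 -0.0265 -0.0036 0 0 0 -1" --pt "0.0314 -0.0265 -0.0036 0 0 0 -1" --pt "0.0314 -0.0265 -0.0036 0 0 0 -1" --pt "0.0314 -0.0265 -0.0036 0 0 0 -1" --pt "0.0314 -0.0265 -0.0036 0 0 0 -1" --pt "0.0314 -0.0265 -0.0036 0 0 0 -1" --pt "0.0314 -0.0265 -0.0036 0 0 0 -1" --pt "0.0314 -0.0265 -0.0036 0 0 0 -1" --pt "0.0314 -0.0265 -0.0036 0 0 0 -1" --pt "0.0314 -0.0265 -0.0036 0 0 0 -1" --pt "0 0 0 0 0 0 -1" --pt "0 0 0 0 0 0 -1"

```text
clock: 2.95
position: [0.462, 0.0588, 0.2999]
eef_rot: [0.973, 0.23, -0.0, 0.0]
contact_force: [-0.5, -0.1, -1.0]
gripper_width: 0.0884
gripper_force: 0.0
```

```bash
cat > b.py <<'E'
from h import *
s=bot.read_state(); print(s['clock'],s['position'].round(4) if hasattr(s['position'],'round') else s['position'],np.round(s['joints'],2),np.round(s['contact_force'],2))
p=camera('wrist'); T=T_of(p,s); save(p,'w1.png')
for n,z in dict(stand=0,disc_top=.067,knob_grip=.105,keeper_line=.076,jaw=0).items():
    for m in models.mark_of(p,n)[:2]: print(n,round(m['score'],2),np.round(m['uv']),at_z(p,m['uv'],z,T).round(4))
m=models.cut_out(p,'disc')
if m:
    r=p['range_z']; v,u=np.nonzero(m[0]['mask']&(r>0)); K=np.array(p['intrinsics'])
    q=cv2.undistortPoints(np.stack([u,v],1)[:,None].astype(float),K,np.array(p['dist_coeffs']))[:,0]
    P=np.c_[q,np.ones(len(q))]*r[v,u][:,None]; P=P@T[:3,:3].T+T[:3,3]
    k=abs(P[:,2]-.067)<.006; Q=P[k]; print('disc z',np.median(Q[:,2]),len(Q))
    h=cv2.convexHull(Q[:,:2].astype(np.float32)); print('circle',cv2.minEnclosingCircle(h), 'fit',cv2.fitEllipse(h))
E
python3 b.py
```

```text
2.95 [0.462  0.0588 0.2999] [-0.13  0.15  1.58 -0.    1.42  0.98] [-0.53 -0.1  -0.98]
stand 0.76 [256.  78.] [0.5389 0.0965 0.    ]
disc_top 0.91 [253.  80.] [0.535  0.0991 0.067 ]
knob_grip 0.8 [158.  96.] [0.4795 0.1762 0.105 ]
keeper_line 0.9 [163.  75.] [0.4974 0.1867 0.076 ]
jaw 0.28 [255.  77.] [0.5394 0.0989 0.    ]
disc z 0.06752379207290832 25059
circle ((0.5366501212120056, 0.09676540642976761), 0.1254808008670807) fit ((0.5363181829452515, 0.09664536267518997), (0.2484264224767685, 0.2494521290063858), 36.56452560424805)
```

View pics/w1.png

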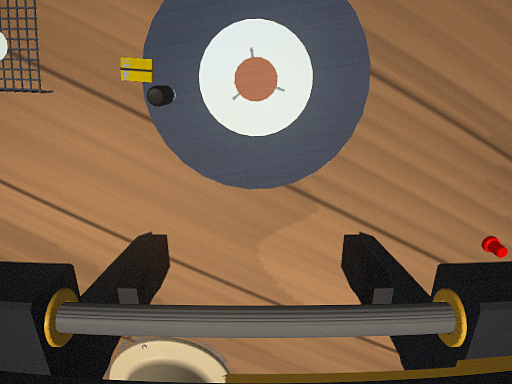

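The wrist view shows the disc centred at (256,78). The knob's at (160,96) and the keeper lip at (137,70), with the knob about 12° anticlockwise of the keeper. I'll grip the knob and turn it anticlockwise.

>>> drive_tool --pt "0.0171 -0.0241 0 0 0 0 -0.1" --pt "0.0171 -0.0241 0 0 0 0 -0.1" --pt "0.0171 -0.0241 0 0 0 0 -0.1" --pt "0.0171 -0.0241 0 0 0 0 -0.1" --pt "0 0 0.02 0 0 0 -0.1" --pt "0 0 0.03 0 0 0 -0.1" --pt "0 0 0.03 0 0 0 -0.1" --pt "0 0 0.03 0 0 0 -0.1" --pt "0 0 0.03 0 0 0 -0.1" --pt "0 0 0.03 0 0 0 -0.1" --pt "0 0 0.02 0 0 0 -0.1" --pt "0 0 0.013 0 0 0 -0.1" --pt "0 0 0 0 0 0 -0.1" --pt "0 0 0 0 0 0 0.7" --pt "0 0 0 0 0 0 0.7" --pt "0 0 0 0 0 0 0.7" --pt "0 0 0 0 0 0 0.7" --pt "0 0 0 0 0 0 0.7" --pt "0 0 0 0 0 0 0.7" --squeeze 20

```text
clock: 5.2
position: [0.4808, 0.1751, 0.0977]
eef_rot: [0.973, 0.229, 0.001, 0.0]
contact_force: [1.0, -2.4, 4.5]
gripper_width: 0.019
gripper_force: 20.0
```

```bash
python3 -c "
import numpy as np
a0=125.3;ph=26.55
for i in range(10):
    t=np.radians(a0+3*i+1.5-ph);L=2*97*np.sin(np.radians(1.5));print('[%.4f, %.4f]'%(-L*np.sin(t)/1e3,-L*np.cos(t)/1e3),end=' ')
print()
for a in range(0,252,6):
    t=np.radians(155.3+a+3-ph);L=2*97*np.sin(np.radians(3))/4;print('%d: %.5f, %.5f'%(a+6,-L*np.sin(t)/1e3,-L*np.cos(t)/1e3))
"
```

```text
[-0.0050, 0.0009] [-0.0049, 0.0012] [-0.0049, 0.0014] [-0.0048, 0.0017] [-0.0047, 0.0019] [-0.0046, 0.0022] [-0.0045, 0.0024] [-0.0043, 0.0026] [-0.0042, 0.0029] [-0.0040, 0.0031] 
6: -0.00189, 0.00169
12: -0.00171, 0.00188
18: -0.00150, 0.00205
24: -0.00128, 0.00219
30: -0.00104, 0.00231
36: -0.00079, 0.00241
42: -0.00054, 0.00248
48: -0.00028, 0.00252
54: -0.00001, 0.00254
60: 0.00025, 0.00253
66: 0.00052, 0.00249
72: 0.00077, 0.00242
78: 0.00102, 0.00232
84: 0.00126, 0.00220
90: 0.00148, 0.00206
96: 0.00169, 0.00189
102: 0.00188, 0.00171
108: 0.00205, 0.00150
114: 0.00219, 0.00128
120: 0.00231, 0.00104
126: 0.00241, 0.00079
132: 0.00248, 0.00054
138: 0.00252, 0.00028
144: 0.00254, 0.00001
150: 0.00253, -0.00025
156: 0.00249, -0.00052
162: 0.00242, -0.00077
168: 0.00232, -0.00102
174: 0.00220, -0.00126
180: 0.00206, -0.00148
186: 0.00189, -0.00169
192: 0.00171, -0.00188
198: 0.00150, -0.00205
204: 0.00128, -0.00219
210: 0.00104, -0.00231
216: 0.00079, -0.00241
222: 0.00054, -0.00248
228: 0.00028, -0.00252
234: 0.00001, -0.00254
240: -0.00025, -0.00253
246: -0.00052, -0.00249
252: -0.00077, -0.00242
```

>>> drive_tool --pt "-0.005 0.0009 0 0 0 0 0.7" --pt "-0.0049 0.0012 0 0 0 0 0.7" --pt "-0.0049 0.0014 0 0 0 0 0.7" --pt "-0.0048 0.0017 0 0 0 0 0.7" --pt "-0.0047 0.0019 0 0 0 0 0.7" --pt "-0.0046 0.0022 0 0 0 0 0.7" --pt "-0.0045 0.0024 0 0 0 0 0.7" --pt "-0.0043 0.0026 0 0 0 0 0.7" --pt "-0.0042 0.0029 0 0 0 0 0.7" --pt "-0.004 0.0031 0 0 0 0 0.7"

```text
clock: 6.2
position: [0.4487, 0.1364, 0.0977]
eef_rot: [0.973, 0.229, 0.001, 0.0]
contact_force: [3.8, -1.0, 5.3]
gripper_width: 0.0193
gripper_force: 20.0
```

>>> drive_tool --pt "-0.0019 0.0017 0 0 0 0 0.7" --pt "-0.0019 0.0017 0 0 0 0 0.7" --pt "-0.0019 0.0017 0 0 0 0 0.7" --pt "-0.0019 0.0017 0 0 0 0 0.7"

```text
clock: 6.6
position: [0.445, 0.127, 0.0977]
eef_rot: [0.973, 0.229, 0.001, 0.0]
contact_force: [3.8, -0.2, 5.1]
gripper_width: 0.0193
gripper_force: 20.0
```

>>> drive_tool --pt "-0.0017 0.0019 0 0 0 0 0.7" --pt "-0.0017 0.0019 0 0 0 0 0.7" --pt "-0.0017 0.0019 0 0 0 0 0.7" --pt "-0.0017 0.0019 0 0 0 0 0.7"

```text
clock: 7.0
position: [0.4422, 0.1173, 0.0976]
eef_rot: [0.973, 0.229, 0.001, -0.0]
contact_force: [3.5, -0.3, 5.7]
gripper_width: 0.0193
gripper_force: 20.0
```

>>> drive_tool --pt "-0.0015 0.002 0 0 0 0 0.7" --pt "-0.0015 0.002 0 0 0 0 0.7" --pt "-0.0015 0.0021 0 0 0 0 0.7" --pt "-0.0015 0.0021 0 0 0 0 0.7"

```text
clock: 7.4
position: [0.4405, 0.1073, 0.0976]
eef_rot: [0.973, 0.229, 0.001, -0.0]
contact_force: [2.7, 1.1, 6.3]
gripper_width: 0.0195
gripper_force: 20.0
```

>>> drive_tool --pt "-0.0013 0.0022 0 0 0 0 0.7" --pt "-0.0013 0.0022 0 0 0 0 0.7" --pt "-0.0013 0.0022 0 0 0 0 0.7"

```text
clock: 7.7
position: [0.4399, 0.0996, 0.0976]
eef_rot: [0.973, 0.229, 0.001, -0.0]
contact_force: [2.4, 0.8, 7.2]
gripper_width: 0.0193
gripper_force: 20.0
```

>>> drive_tool --pt "-0.0012 0.0022 0 0 0 0 0.7" --pt "-0.001 0.0023 0 0 0 0 0.7" --pt "-0.001 0.0023 0 0 0 0 0.7" --pt "-0.001 0.0023 0 0 0 0 0.7"

```text
clock: 8.1
position: [0.4401, 0.0897, 0.0976]
eef_rot: [0.973, 0.229, 0.001, -0.0]
contact_force: [2.2, 1.2, 7.3]
gripper_width: 0.019
gripper_force: 20.0
```

>>> drive_tool --pt "-0.0009 0.0024 0 0 0 0 0.7" --pt "-0.0008 0.0024 0 0 0 0 0.7" --pt "-0.0008 0.0024 0 0 0 0 0.7" --pt "-0.0007 0.0024 0 0 0 0 0.7"

```text
clock: 8.5
position: [0.4413, 0.0797, 0.0976]
eef_rot: [0.973, 0.229, 0.0, -0.0]
contact_force: [1.1, 1.1, 8.4]
gripper_width: 0.0191
gripper_force: 20.0
```

>>> drive_tool --pt "-0.0006 0.0025 0 0 0 0 0.7" --pt "-0.0006 0.0025 0 0 0 0 0.7" --pt "-0.0005 0.0025 0 0 0 0 0.7" --pt "-0.0004 0.0025 0 0 0 0 0.7"

```text
clock: 8.9
position: [0.4436, 0.0698, 0.0976]
eef_rot: [0.973, 0.229, 0.0, -0.0]
contact_force: [-2.3, 0.8, 10.5]
gripper_width: 0.0196
gripper_force: 20.0
```

>>> drive_tool --pt "-0.0007 0.0025 0 0 0 0 0.7" --pt "-0.0006 0.0025 0 0 0 0 0.7" --pt "-0.0006 0.0025 0 0 0 0 0.7" --pt "-0.0005 0.0025 0 0 0 0 0.7"

```text
clock: 9.3
position: [0.4467, 0.0599, 0.0976]
eef_rot: [0.973, 0.229, 0.001, -0.0]
contact_force: [5.1, 3.5, 4.9]
gripper_width: 0.0195
gripper_force: 20.0
```

>>> drive_tool --pt "0.0001 0.0025 0 0 0 0 0.7" --pt "0.0001 0.0025 0 0 0 0 0.7" --pt "0.0002 0.0025 0 0 0 0 0.7" --pt "0.0002 0.0025 0 0 0 0 0.7"

```text
clock: 9.7
position: [0.451, 0.0511, 0.0976]
eef_rot: [0.973, 0.229, 0.0, -0.0]
contact_force: [-1.0, 0.7, 10.3]
gripper_width: 0.0194
gripper_force: 20.0
```

>>> drive_tool --pt "0.0002 0.0025 0 0 0 0 0.7" --pt "0.0003 0.0025 0 0 0 0 0.7" --pt "0.0003 0.0025 0 0 0 0 0.7" --pt "0.0003 0.0025 0 0 0 0 0.7"

```text
clock: 10.1
position: [0.4561, 0.0425, 0.0976]
eef_rot: [0.973, 0.229, -0.0, -0.0]
contact_force: [-4.7, -0.3, 10.4]
gripper_width: 0.0197
gripper_force: 20.0
```

>>> drive_tool --pt "0.0003 0.0024 0 0 0 0 0.7" --pt "0.0003 0.0024 0 0 0 0 0.7"

```text
clock: 10.3
position: [0.4588, 0.0385, 0.0976]
eef_rot: [0.973, 0.229, -0.0, -0.0]
contact_force: [-2.2, -0.9, 10.6]
gripper_width: 0.0193
gripper_force: 20.0
```

>>> drive_tool --pt "0.0005 0.0025 0 0 0 0 0.7" --pt "0.0006 0.0025 0 0 0 0 0.7" --pt "0.0006 0.0025 0 0 0 0 0.7" --pt "0.0007 0.0024 0 0 0 0 0.7"

```text
clock: 10.7
position: [0.4654, 0.0306, 0.0976]
eef_rot: [0.973, 0.229, -0.0, -0.0]
contact_force: [-3.8, -0.8, 11.1]
gripper_width: 0.0195
gripper_force: 20.0
```

>>> drive_tool --pt "0.0006 0.0025 0 0 0 0 0.7" --pt "0.0007 0.0025 0 0 0 0 0.7" --pt "0.0008 0.0024 0 0 0 0 0.7" --pt "0.0009 0.0024 0 0 0 0 0.7"

```text
clock: 11.1
position: [0.4727, 0.0233, 0.0976]
eef_rot: [0.973, 0.229, -0.0, -0.0]
contact_force: [-2.4, -0.6, 10.3]
gripper_width: 0.019
gripper_force: 20.0
```

>>> drive_tool --pt "0.0009 0.0024 0 0 0 0 0.7" --pt "0.0009 0.0024 0 0 0 0 0.7" --pt "0.001 0.0024 0 0 0 0 0.7" --pt "0.0011 0.0023 0 0 0 0 0.7"

```text
clock: 11.5
position: [0.4807, 0.0168, 0.0976]
eef_rot: [0.973, 0.229, 0.0, -0.0]
contact_force: [-0.8, 2.6, 7.5]
gripper_width: 0.0196
gripper_force: 20.0
```

>>> drive_tool --pt "0.0013 0.0022 0 0 0 0 0.7" --pt "0.0013 0.0022 0 0 0 0 0.7" --pt "0.0014 0.0021 0 0 0 0 0.7"

```text
clock: 11.8
position: [0.4871, 0.0127, 0.0976]
eef_rot: [0.973, 0.229, 0.0, -0.0]
contact_force: [-0.9, 0.2, 9.0]
gripper_width: 0.0193
gripper_force: 20.0
```

>>> drive_tool --pt "0.0014 0.0021 0 0 0 0 0.7" --pt "0.0015 0.0021 0 0 0 0 0.7" --pt "0.0015 0.002 0 0 0 0 0.7" --pt "0.0015 0.002 0 0 0 0 0.7"

```text
clock: 12.2
position: [0.496, 0.0079, 0.0976]
eef_rot: [0.973, 0.229, 0.0, -0.0]
contact_force: [-0.3, 0.4, 8.6]
gripper_width: 0.0194
gripper_force: 20.0
```

>>> drive_tool --pt "0.0016 0.002 0 0 0 0 0.7" --pt "0.0017 0.0019 0 0 0 0 0.7" --pt "0.0017 0.0019 0 0 0 0 0.7" --pt "0.0017 0.0018 0 0 0 0 0.7"

```text
clock: 12.6
position: [0.5054, 0.0041, 0.0976]
eef_rot: [0.973, 0.229, 0.0, -0.0]
contact_force: [-0.0, -0.1, 8.7]
gripper_width: 0.0194
gripper_force: 20.0
```

>>> drive_tool --pt "0.0018 0.0018 0 0 0 0 0.7" --pt "0.0019 0.0017 0 0 0 0 0.7" --pt "0.0019 0.0017 0 0 0 0 0.7" --pt "0.0019 0.0016 0 0 0 0 0.7"

```text
clock: 13.0
position: [0.5151, 0.0014, 0.0976]
eef_rot: [0.973, 0.229, 0.0, -0.0]
contact_force: [-0.2, -0.2, 8.8]
gripper_width: 0.0195
gripper_force: 20.0
```

>>> drive_tool --pt "0.002 0.0016 0 0 0 0 0.7" --pt "0.002 0.0015 0 0 0 0 0.7" --pt "0.0021 0.0015 0 0 0 0 0.7" --pt "0.0021 0.0014 0 0 0 0 0.7"

```text
clock: 13.4
position: [0.5251, -0.0004, 0.0976]
eef_rot: [0.973, 0.229, 0.0, -0.0]
contact_force: [-1.5, -0.7, 7.7]
gripper_width: 0.0193
gripper_force: 20.0
```

>>> drive_tool --pt "0.0022 0.0014 0 0 0 0 0.7" --pt "0.0022 0.0013 0 0 0 0 0.7" --pt "0.0022 0.0013 0 0 0 0 0.7" --pt "0.0022 0.0012 0 0 0 0 0.7"

```text
clock: 13.8
position: [0.5353, -0.0011, 0.0976]
eef_rot: [0.973, 0.229, 0.0, -0.0]
contact_force: [-0.1, -0.6, 7.4]
gripper_width: 0.0192
gripper_force: 20.0
```

>>> drive_tool --pt "0.0023 0.0011 0 0 0 0 0.7" --pt "0.0023 0.0011 0 0 0 0 0.7" --pt "0.0023 0.001 0 0 0 0 0.7" --pt "0.0023 0.001 0 0 0 0 0.7"

```text
clock: 14.2
position: [0.5454, -0.0008, 0.0976]
eef_rot: [0.973, 0.229, 0.0, -0.0]
contact_force: [-0.8, 0.0, 8.6]
gripper_width: 0.0192
gripper_force: 20.0
```

>>> drive_tool --pt "0.0024 0.0009 0 0 0 0 0.7" --pt "0.0024 0.0008 0 0 0 0 0.7" --pt "0.0024 0.0008 0 0 0 0 0.7" --pt "0.0024 0.0007 0 0 0 0 0.7"

```text
clock: 14.6
position: [0.5554, 0.0007, 0.0976]
eef_rot: [0.973, 0.229, 0.0, -0.0]
contact_force: [-1.7, -0.5, 7.2]
gripper_width: 0.0194
gripper_force: 20.0
```

>>> drive_tool --pt "0.0025 0.0006 0 0 0 0 0.7" --pt "0.0025 0.0006 0 0 0 0 0.7" --pt "0.0025 0.0005 0 0 0 0 0.7"

```text
clock: 14.9
position: [0.5629, 0.0025, 0.0977]
eef_rot: [0.973, 0.229, 0.0, -0.0]
contact_force: [-0.9, -0.8, 7.5]
gripper_width: 0.0194
gripper_force: 20.0
```

>>> drive_tool --pt "0.0025 0.0004 0 0 0 0 0.7" --pt "0.0025 0.0004 0 0 0 0 0.7" --pt "0.0025 0.0003 0 0 0 0 0.7" --pt "0.0025 0.0002 0 0 0 0 0.7"

```text
clock: 15.3
position: [0.5725, 0.0057, 0.0976]
eef_rot: [0.973, 0.229, 0.0, 0.0]
contact_force: [-0.2, -1.8, 7.4]
gripper_width: 0.0192
gripper_force: 20.0
```

>>> drive_tool --pt "0.0025 0.0002 0 0 0 0 0.7" --pt "0.0025 0.0002 0 0 0 0 0.7" --pt "0.0025 0.0001 0 0 0 0 0.7" --pt "0.0025 0.0 0 0 0 0 0.7"

```text
clock: 15.7
position: [0.5816, 0.0098, 0.0977]
eef_rot: [0.973, 0.229, 0.0, -0.0]
contact_force: [-1.3, -0.7, 7.6]
gripper_width: 0.0195
gripper_force: 20.0
```

>>> drive_tool --pt "0.0025 0.0 0 0 0 0 0.7" --pt "0.0025 -0.0001 0 0 0 0 0.7" --pt "0.0025 -0.0001 0 0 0 0 0.7" --pt "0.0025 -0.0002 0 0 0 0 0.7"

```text
clock: 16.1
position: [0.5903, 0.0148, 0.0976]
eef_rot: [0.973, 0.229, -0.0, -0.0]
contact_force: [-2.2, -0.3, 7.9]
gripper_width: 0.0193
gripper_force: 20.0
```

>>> drive_tool --pt "0.0025 -0.0003 0 0 0 0 0.7" --pt "0.0025 -0.0003 0 0 0 0 0.7"

```text
clock: 16.3
position: [0.5944, 0.0177, 0.0976]
eef_rot: [0.973, 0.229, -0.0, -0.0]
contact_force: [-2.8, 0.5, 8.7]
gripper_width: 0.0193
gripper_force: 20.0
```

>>> drive_tool --pt "0.0025 -0.0005 0 0 0 0 0.7" --pt "0.0025 -0.0006 0 0 0 0 0.7" --pt "0.0025 -0.0007 0 0 0 0 0.7"

```text
clock: 16.6
position: [0.6004, 0.0225, 0.0977]
eef_rot: [0.973, 0.229, 0.0, -0.0]
contact_force: [-1.2, 0.2, 7.6]
gripper_width: 0.0196
gripper_force: 20.0
```

>>> drive_tool --pt "0.0024 -0.0007 0 0 0 0 0.7" --pt "0.0024 -0.0007 0 0 0 0 0.7" --pt "0.0024 -0.0008 0 0 0 0 0.7" --pt "0.0024 -0.0009 0 0 0 0 0.7"

```text
clock: 17.0
position: [0.6077, 0.0295, 0.0977]
eef_rot: [0.973, 0.229, 0.0, -0.0]
contact_force: [1.0, -0.2, 8.2]
gripper_width: 0.0193
gripper_force: 20.0
```

>>> drive_tool --pt "0.0024 -0.0009 0 0 0 0 0.7" --pt "0.0024 -0.0009 0 0 0 0 0.7" --pt "0.0023 -0.001 0 0 0 0 0.7" --pt "0.0023 -0.0011 0 0 0 0 0.7"

```text
clock: 17.4
position: [0.6142, 0.0373, 0.0977]
eef_rot: [0.973, 0.229, -0.0, -0.0]
contact_force: [-1.4, -0.4, 6.8]
gripper_width: 0.0193
gripper_force: 20.0
```

>>> drive_tool --pt "0.0023 -0.0011 0 0 0 0 0.7" --pt "0.0022 -0.0012 0 0 0 0 0.7" --pt "0.0022 -0.0012 0 0 0 0 0.7" --pt "0.0022 -0.0013 0 0 0 0 0.7"

```text
clock: 17.8
position: [0.6199, 0.0456, 0.0977]
eef_rot: [0.973, 0.229, -0.0, -0.0]
contact_force: [-1.3, -0.5, 6.9]
gripper_width: 0.0191
gripper_force: 20.0
```

>>> drive_tool --pt "0.0021 -0.0014 0 0 0 0 0.7" --pt "0.0021 -0.0014 0 0 0 0 0.7" --pt "0.0021 -0.0015 0 0 0 0 0.7" --pt "0.002 -0.0015 0 0 0 0 0.7"

```text
clock: 18.2
position: [0.6247, 0.0545, 0.0977]
eef_rot: [0.973, 0.229, -0.0, -0.0]
contact_force: [-2.0, 0.1, 7.0]
gripper_width: 0.0193
gripper_force: 20.0
```

>>> drive_tool --pt "0.0019 -0.0016 0 0 0 0 0.7" --pt "0.0019 -0.0017 0 0 0 0 0.7" --pt "0.0019 -0.0017 0 0 0 0 0.7" --pt "0.0018 -0.0018 0 0 0 0 0.7"

```text
clock: 18.6
position: [0.6285, 0.0638, 0.0977]
eef_rot: [0.973, 0.229, -0.0, -0.0]
contact_force: [-1.6, -1.1, 7.9]
gripper_width: 0.0194
gripper_force: 20.0
```

>>> drive_tool --pt "0.0018 -0.0018 0 0 0 0 0.7" --pt "0.0017 -0.0018 0 0 0 0 0.7" --pt "0.0017 -0.0019 0 0 0 0 0.7" --pt "0.0017 -0.0019 0 0 0 0 0.7"

```text
clock: 19.0
position: [0.6314, 0.0735, 0.0977]
eef_rot: [0.973, 0.229, -0.0, -0.0]
contact_force: [-2.1, -0.6, 6.8]
gripper_width: 0.0193
gripper_force: 20.0
```

>>> drive_tool --pt "0.0016 -0.002 0 0 0 0 0.7" --pt "0.0015 -0.002 0 0 0 0 0.7" --pt "0.0015 -0.002 0 0 0 0 0.7" --pt "0.0014 -0.0021 0 0 0 0 0.7"

```text
clock: 19.4
position: [0.6332, 0.0834, 0.0977]
eef_rot: [0.973, 0.229, -0.0, -0.0]
contact_force: [-0.3, -0.9, 6.4]
gripper_width: 0.0192
gripper_force: 20.0
```

>>> drive_tool --pt "0.0014 -0.0021 0 0 0 0 0.7" --pt "0.0013 -0.0021 0 0 0 0 0.7" --pt "0.0013 -0.0022 0 0 0 0 0.7" --pt "0.0012 -0.0022 0 0 0 0 0.7"

```text
clock: 19.8
position: [0.6339, 0.0934, 0.0977]
eef_rot: [0.973, 0.229, -0.0, -0.0]
contact_force: [-1.0, -0.6, 7.4]
gripper_width: 0.0192
gripper_force: 20.0
```

>>> drive_tool --pt "0.0011 -0.0023 0 0 0 0 0.7" --pt "0.0011 -0.0023 0 0 0 0 0.7" --pt "0.001 -0.0023 0 0 0 0 0.7" --pt "0.001 -0.0023 0 0 0 0 0.7"

```text
clock: 20.2
position: [0.6337, 0.1034, 0.0977]
eef_rot: [0.973, 0.229, 0.0, -0.0]
contact_force: [-0.9, -0.9, 6.6]
gripper_width: 0.0193
gripper_force: 20.0
```

>>> drive_tool --pt "0.0009 -0.0024 0 0 0 0 0.7" --pt "0.0009 -0.0024 0 0 0 0 0.7" --pt "0.0008 -0.0024 0 0 0 0 0.7" --pt "0.0007 -0.0024 0 0 0 0 0.7"

```text
clock: 20.6
position: [0.6324, 0.1135, 0.0977]
eef_rot: [0.973, 0.229, 0.0, -0.0]
contact_force: [0.2, -0.7, 6.1]
gripper_width: 0.0195
gripper_force: 20.0
```

>>> drive_tool --pt "0.0007 -0.0024 0 0 0 0 0.7" --pt "0.0006 -0.0025 0 0 0 0 0.7" --pt "0.0006 -0.0025 0 0 0 0 0.7" --pt "0.0005 -0.0025 0 0 0 0 0.7"

```text
clock: 21.0
position: [0.6302, 0.1229, 0.0977]
eef_rot: [0.973, 0.229, -0.0, 0.0]
contact_force: [0.6, -5.0, 6.7]
gripper_width: 0.0191
gripper_force: 20.0
```

>>> drive_tool --pt "0.0002 -0.0012 0 0 0 0 0.7"

```text
clock: 21.1
position: [0.6298, 0.1239, 0.0977]
eef_rot: [0.973, 0.229, 0.0, 0.001]
contact_force: [-0.5, -4.0, 6.2]
gripper_width: 0.0187
gripper_force: 20.0
```

>>> drive_tool --pt "0.0002 -0.001 0 0 0 0 0.7" --pt "0.0002 -0.001 0 0 0 0 0.7"

```text
clock: 21.3
position: [0.6294, 0.1255, 0.0977]
eef_rot: [0.973, 0.229, -0.0, 0.001]
contact_force: [-0.2, -5.7, 7.3]
gripper_width: 0.0194
gripper_force: 20.0
```

The disc binds: the tangential force rose to about 4.5 N above usual, with the knob at about 17°. I'll back off a little to relieve the jaw and make room, then let go.

>>> drive_tool --pt "-0.0004 0.0025 0 0 0 0 0.7" --pt "-0.0005 0.0025 0 0 0 0 0.7" --pt "-0.0006 0.0025 0 0 0 0 0.7" --pt "-0.0006 0.0025 0 0 0 0 0.7" --pt "-0.0007 0.0024 0 0 0 0 0.7" --pt "-0.0008 0.0024 0 0 0 0 0.7" --pt "-0.0008 0.0024 0 0 0 0 0.7" --pt "-0.0009 0.0024 0 0 0 0 0.7" --pt "-0.001 0.0024 0 0 0 0 0.7" --pt "-0.001 0.0023 0 0 0 0 0.7" --pt "0 0 0 0 0 0 0.7" --pt "0 0 0 0 0 0 0.7"

```text
clock: 22.5
position: [0.6338, 0.1014, 0.0977]
eef_rot: [0.973, 0.229, 0.0, -0.0]
contact_force: [1.6, -0.6, 6.7]
gripper_width: 0.0195
gripper_force: 20.0
```

>>> drive_tool --pt "0 0 0 0 0 0 0.2" --pt "0 0 0 0 0 0 0.2" --pt "0 0 0 0 0 0 0.2" --pt "0 0 0 0 0 0 0.2" --pt "0 0 -0.02 0 0 0 0.2" --pt "0 0 -0.03 0 0 0 0.2" --pt "0 0 -0.04 0 0 0 0.2" --pt "0 0 -0.04 0 0 0 0.2" --pt "0 0 -0.04 0 0 0 0.2" --pt "0 0 -0.02 0 0 0 -0.2" --pt "0 0 0 0 0 0 -0.2"

```text
clock: 23.6
position: [0.6343, 0.1016, 0.29]
eef_rot: [0.973, 0.229, 0.003, 0.001]
contact_force: [0.2, -0.8, 0.6]
gripper_width: 0.0491
gripper_force: 0.0
```

```bash
cat > c.py <<'E'
from h import *
s=bot.read_state(); p=camera('scene'); T=T_of(p); C=np.array([.5364,.0967])
print(s['clock'],np.round(s['position'],4))
for q in (p,camera('side')):
    T=T_of(q)
    for n,z in dict(knob_grip=.105,keeper_line=.076,magnet=0).items():
        for m in models.mark_of(q,n)[:2]:
            P=at_z(q,m['uv'],z,T); d=P[:2]-C; print(n,round(m['score'],2),np.round(m['uv']),P.round(4),np.hypot(*d).round(4),np.degrees(np.arctan2(d[1],d[0])).round(1))
E
python3 c.py
```

```text
23.6 [0.6343 0.1016 0.29  ]
knob_grip 0.38 [303. 204.] [0.6379 0.0964 0.105 ] 0.1015 -0.2
keeper_line 0.8 [337. 184.] [0.5018 0.1949 0.076 ] 0.1041 109.4
magnet 0.52 [178. 182.] [ 0.5055 -0.3366  0.    ] 0.4344 -94.1
knob_grip 0.37 [254. 160.] [0.6223 0.0965 0.105 ] 0.0859 -0.2
keeper_line 0.58 [213. 165.] [0.4923 0.1703 0.076 ] 0.0858 120.9
keeper_line 0.49 [182. 145.] [0.4248 0.3372 0.076 ] 0.2651 114.9
magnet 0.42 [274. 280.] [ 0.4916 -0.3452  0.    ] 0.4441 -95.8
```

>>> drive_tool --pt "-0.0328 0.0276 0.0033 0 0 0 -0.2" --pt "-0.0328 0.0276 0.0033 0 0 0 -0.2" --pt "-0.0328 0.0276 0.0033 0 0 0 -0.2" --pt "-0.0328 0.0276 0.0033 0 0 0 -0.2" --pt "-0.0328 0.0276 0.0033 0 0 0 -0.2" --pt "-0.0328 0.0276 0.0033 0 0 0 -0.2" --pt "-0.0328 0.0276 0.0033 0 0 0 -0.2" --pt "-0.0328 0.0276 0.0033 0 0 0 -0.2" --pt "-0.0328 0.0276 0.0033 0 0 0 -0.2" --pt "-0.0328 0.0276 0.0033 0 0 0 -0.2" --pt "-0.0328 0.0276 0.0033 0 0 0 -0.2" --pt "-0.0328 0.0276 0.0033 0 0 0 -0.2" --pt "0 0 0 0 0 0 -0.2" --pt "0 0 0 0 0 0 -0.2"

```text
clock: 25.4
position: [0.4291, -0.3708, 0.247]
eef_rot: [0.974, 0.229, -0.0, -0.0]
contact_force: [1.0, 0.5, -0.0]
gripper_width: 0.0528
gripper_force: 0.0
```

```bash
cat > d.py <<'E'
from h import *
s=bot.read_state(); p=camera('wrist'); T=T_of(p,s); save(p,'w2.png')
print(s['clock'],np.round(s['position'],4),np.round(s['eef_rot'],4),np.round(s['joints'],2))
for m in models.mark_of(p,'magnet')[:2]: print(round(m['score'],2),np.round(m['uv']),at_z(p,m['uv'],0,T).round(4))
for m in models.cut_out(p,'magnet')[:1]:
    r=p['range_z']; v,u=np.nonzero(m['mask']&(r>0))
    q=cv2.undistortPoints(np.stack([u,v],1)[:,None].astype(float),np.array(p['intrinsics']),np.array(p['dist_coeffs']))[:,0]
    P=(np.c_[q,np.ones(len(q))]*r[v,u][:,None])@T[:3,:3].T+T[:3,3]
    t=P[P[:,2]>.030]; print(m['extent'],len(P),'top mid',(t.min(0)/2+t.max(0)/2).round(4),t.mean(0).round(4),np.ptp(t,0).round(4))
E
python3 d.py
```

```text
25.4 [ 0.4291 -0.3708  0.247 ] [ 9.735e-01  2.286e-01 -1.000e-04 -5.000e-04] [-0.92  0.41  1.37  0.    1.36  0.19]
0.77 [252.  93.] [ 0.4888 -0.3353  0.    ]
[237.7, 78.7, 25.0, 25.9] 417 top mid [ 0.4905 -0.3354  0.0334] [ 0.4906 -0.3355  0.0339] [0.0163 0.0167 0.0066]
```

View pics/w2.png

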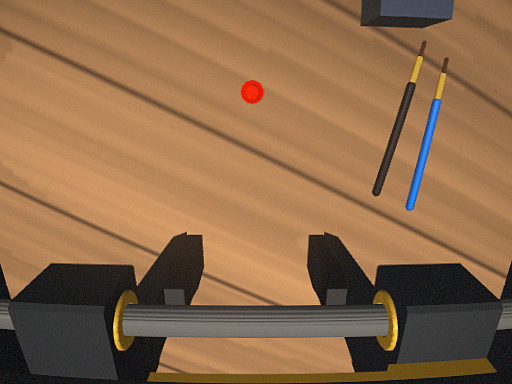

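The magnet stands upright at (252,92), clear of everything.

>>> drive_tool --pt "0.0235 -0.0014 0.02 0 0 0 -0.2" --pt "0.0235 -0.0014 0.03 0 0 0 -0.2" --pt "0.0235 -0.0014 0.03 0 0 0 -0.2" --pt "0 0 0.04 0 0 0 -0.2" --pt "0 0 0.04 0 0 0 -0.2" --pt "0 0 0.03 0 0 0 -0.2" --pt "0 0 0.02 0 0 0 -0.2" --pt "0 0 0.014 0 0 0 -0.2" --pt "0 0 0.005 0 0 0 -0.2" --pt "0 0 0 0 0 0 -0.2" --pt "0 0 0 0 0 0 0.7" --pt "0 0 0 0 0 0 0.7" --pt "0 0 0 0 0 0 0.7" --pt "0 0 0 0 0 0 0.7" --pt "0 0 0 0 0 0 0.7" --pt "0 0 0 0 0 0 0.7" --squeeze 12

```text
clock: 27.15
position: [0.4908, -0.3356, 0.0191]
eef_rot: [0.973, 0.229, 0.0, 0.0]
contact_force: [-1.1, 0.8, 5.6]
gripper_width: 0.0224
gripper_force: 9.8
```

>>> drive_tool --pt "0 0 0 0 0 0 0.7" --pt "0 0 0 0 0 0 0.7"

```text
clock: 27.35
position: [0.4908, -0.3356, 0.0191]
eef_rot: [0.973, 0.229, 0.0, 0.0]
contact_force: [-0.7, 0.6, 6.6]
gripper_width: 0.0224
gripper_force: 9.9
```

>>> drive_tool --pt "0 0 0 0 0 0 0.2" --pt "0 0 0 0 0 0 0.2" --pt "0 0 -0.005 0 0 0 0.2" --pt "0 0 0 0 0 0 0.2" --pt "0 0 0 0 0 0 0.7" --pt "0 0 0 0 0 0 0.7" --pt "0 0 0 0 0 0 0.7" --pt "0 0 0 0 0 0 0.7" --pt "0 0 0 0 0 0 0.7"

```text
clock: 28.25
position: [0.4906, -0.3353, 0.0234]
eef_rot: [0.973, 0.229, -0.0, -0.0]
contact_force: [0.3, 0.3, 0.6]
gripper_width: 0.0175
gripper_force: 12.0
```

>>> drive_tool --pt "0 0 -0.02 0 0 0 0.7" --pt "0 0 -0.03 0 0 0 0.7" --pt "0 0 -0.04 0 0 -0.1385 0.7" --pt "0 0 -0.04 0 0 -0.1385 0.7" --pt "0 0 -0.04 0 0 -0.1385 0.7" --pt "0 0 -0.03 0 0 -0.1385 0.7" --pt "0 0 -0.02 0 0 -0.1385 0.7" --pt "0 0 0 0 0 -0.1385 0.7" --pt "0 0 0 0 0 -0.1385 0.7" --pt "0 0 0 0 0 -0.1385 0.7"

```text
clock: 29.25
position: [0.4905, -0.3353, 0.2435]
eef_rot: [0.705, 0.709, 0.0, -0.0]
contact_force: [0.5, -0.1, -1.4]
gripper_width: 0.0174
gripper_force: 12.0
```

>>> drive_tool --pt "0.03 0.0039 0 0 0 0 0.7" --pt "0.04 0.0039 0 0 0 0 0.7" --pt "0.0425 0.0039 0 0 0 0 0.7" --pt "0.0425 0.0039 0 0 0 0 0.7" --pt "0.0425 0.0039 0 0 0 0 0.7" --pt "0.0425 0.0039 0 0 0 0 0.7" --pt "0.0425 0.0039 0 0 0 0 0.7" --pt "0.0425 0.0039 0 0 0 0 0.7" --pt "0.0425 0.0039 0 0 0 0 0.7" --pt "0.0425 0.0039 0 0 0 0 0.7" --pt "0.015 0 0 0 0 0 0.7" --pt "0 0 0 0 0 0 0.7" --pt "0 0 0 0 0 0 0.7"

```text
clock: 30.55
position: [0.5296, 0.0887, 0.2434]
eef_rot: [0.707, 0.707, -0.0, 0.0]
contact_force: [-0.1, 0.1, -0.0]
gripper_width: 0.0174
gripper_force: 12.0
```

```bash
sed -i "s/'w1.png'/'w3.png'/" b.py
cat >> b.py <<'E'
C=np.array([.5364,.0967])
for n,z in dict(knob_grip=.105,keeper_line=.076).items():
    for m in models.mark_of(p,n)[:1]: d=at_z(p,m['uv'],z,T)[:2]-C; print(n,np.hypot(*d),np.degrees(np.arctan2(d[1],d[0])))
print(s['eef_rot'],s['gripper_width'])
hsv=cv2.cvtColor(p['frame'],cv2.COLOR_RGB2HSV); y=cv2.inRange(hsv,(20,120,80),(35,255,255)); v,u=np.nonzero(y)
print('yellow',len(u),u.mean(),v.mean(),u.min(),u.max(),v.min(),v.max())
d=at_z(p,(u.mean(),v.mean()),.076,T)[:2]-C; print('yellow mid',np.hypot(*d),np.degrees(np.arctan2(d[1],d[0])))
E
python3 b.py
```

```text
30.55 [0.5296 0.0887 0.2434] [-0.05  0.34  1.47 -0.    1.33 -0.05] [-0.06  0.14 -0.03]
stand 0.9 [267. 147.] [0.5425 0.0966 0.    ]
stand 0.48 [371. 165.] [0.6684 0.0752 0.    ]
disc_top 0.56 [262. 162.] [0.5351 0.0948 0.067 ]
knob_grip 0.96 [370. 162.] [0.629  0.1043 0.105 ]
keeper_line 0.64 [222.  62.] [0.4997 0.1872 0.076 ]
disc z 0.06746799458867644 31780
circle ((0.5361180901527405, 0.09671328961849213), 0.12545643746852875) fit ((0.5362513065338135, 0.09711948782205582), (0.24795572459697723, 0.24909155070781708), 72.5545654296875)
knob_grip 0.09290827011455868 4.715409159792764
keeper_line 0.09763197083733784 112.11002854495875
[ 7.07233337e-01  7.06980147e-01 -2.77384755e-04  4.85235951e-05] 0.01739896651361378
yellow 4810 256.66091476091475 289.72910602910605 73 426 5 382
yellow mid 0.14286957974046635 -92.51534785832915
```

View pics/w3.png

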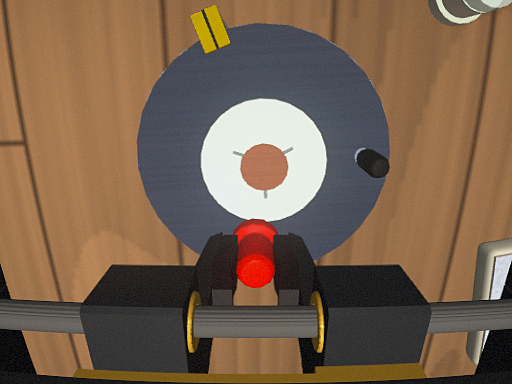

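The magnet's upright in the grip. The keeper's black line runs from (204,8) to (216,50), and the knob's foot is at about (361,155).

```bash
cat > e.py <<'E'
from h import *
C=np.array([.5363,.0968])
s=bot.read_state(); p=camera('wrist'); T=T_of(p,s)
hsv=cv2.cvtColor(p['frame'],cv2.COLOR_RGB2HSV); y=cv2.inRange(hsv,(18,120,80),(36,255,255)); y[100:]=0
rc=cv2.minAreaRect(cv2.findNonZero(y)); print(rc)
for uv in [rc[0],(204,8),(216,50),(361,155)]:
    z=.067 if uv==(361,155) else .076
    d=at_z(p,uv,z,T)[:2]-C; print(uv,np.hypot(*d).round(4),np.degrees(np.arctan2(d[1],d[0])).round(2))
E
python3 e.py
```

```text
((247.03941345214844, 35.54140853881836), (487.7475280761719, 57.929500579833984), 2.6773488521575928)
(247.03941345214844, 35.54140853881836) 0.1142 97.2
(204, 8) 0.145 110.46
(216, 50) 0.1097 112.19
(361, 155) 0.0967 3.64
```

```bash
python3 -c "
import cv2
a=cv2.imread('pics/w1.png')[50:110,110:190];b=cv2.imread('pics/w3.png')[0:60,180:260]
cv2.imwrite('pics/crop.png',cv2.resize(cv2.hconcat([a,b]),None,fx=5,fy=5,interpolation=cv2.INTER_NEAREST)) "
```

```text
(no output)
```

View pics/crop.png

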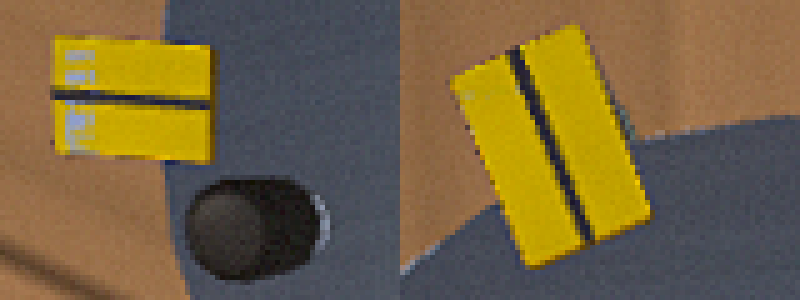

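The crop gives the black line from (120,69) to (152,70.8) in w1, and from (202.8,9.6) to (218,48.4) in w3.

```bash
cat > e.py <<'E'
from h import *
s=bot.read_state(); p=camera('wrist')
s1=dict(position=[.462,.0588,.2999],eef_rot=[.9734,.2295,0,0])
for st,a,b,C in [(s1,(120.2,69.2),(152,70.8),(.5365,.0967)),(s,(202.8,9.6),(218,48.4),(.5362,.0969))]:
    T=T_of(p,st)
    A,B=[at_z(p,q,.076,T)[:2] for q in(a,b)]; d=A-B; g=lambda v:np.degrees(np.arctan2(v[1],v[0])).round(2)
    print('line dir',g(d),'A',g(A-C),np.hypot(*(A-C)).round(4),'B',g(B-C),np.hypot(*(B-C)).round(4))
E
python3 e.py
```

```text
line dir 112.4 A 111.18 0.1439 B 110.8 0.1095
line dir 110.9 A 111.01 0.1442 B 111.04 0.1102
```

>>> drive_tool --pt "0.0262 0.0034 0 0 0 0 0.7" --pt "0.0262 0.0034 0 0 0 0 0.7" --pt "0.0262 0.0034 0 0 0 0 0.7" --pt "0.0262 0.0034 0 0 0 0 0.7" --pt "0 0 0.02 0 0 0 0.7" --pt "0 0 0.03 0 0 0 0.7" --pt "0 0 0.03 0 0 0 0.7" --pt "0 0 0.03 0 0 0 0.7" --pt "0 0 0.02 0 0 0 0.7" --pt "0 0 0.015 0 0 0 0.7" --pt "0 0 0.005 0 0 0 0.7" --pt "0 0 0 0 0 0 0.7" --pt "0 0 0 0 0 0 0.7"

```text
clock: 32.4
position: [0.5436, 0.1945, 0.0944]
eef_rot: [0.707, 0.707, 0.001, 0.0]
contact_force: [0.9, -0.1, 0.6]
gripper_width: 0.0177
gripper_force: 12.0
```

>>> drive_tool --pt "-0.0004 0 0.0015 0 0 0 0.7" --pt "-0.0004 0 0.001 0 0 0 0.7" --pt "0 0 0.0005 0 0 0 0.7" --pt "0 0 0 0 0 0 0.7"

```text
clock: 32.8
position: [0.5432, 0.1936, 0.0906]
eef_rot: [0.707, 0.707, 0.0, 0.0]
contact_force: [0.2, -0.8, -1.1]
gripper_width: 0.0173
gripper_force: 12.0
```

>>> drive_tool --pt "0 0 0.0005 0 0 0 0.7" --pt "0 0 0.0005 0 0 0 0.7" --pt "0 0 0 0 0 0 0.7"

```text
clock: 33.1
position: [0.5437, 0.1937, 0.0904]
eef_rot: [0.707, 0.707, 0.001, 0.001]
contact_force: [-1.5, -1.5, 5.7]
gripper_width: 0.0174
gripper_force: 12.0
```

>>> drive_tool --pt "0 0 0 0 0 0 0.3" --pt "0 0 0 0 0 0 0.3" --pt "0 0 0 0 0 0 0.3" --pt "0 0 0 0 0 0 0.3" --pt "0 0 -0.01 0 0 0 0.3" --pt "0 0 -0.02 0 0 0 0.3" --pt "0 0 -0.03 0 0 0 0.3" --pt "0 0 -0.04 0 0 0 0.3" --pt "0 0 -0.04 0 0 0 0.3" --pt "-0.03 0 -0.02 0 0 0 0.3" --pt "-0.04 0 0 0 0 0 0.3" --pt "-0.03 0 0 0 0 0 0.3" --pt "0 0 0 0 0 0 0.3" --pt "0 0 0 0 0 0 0.3"

```text
clock: 34.5
position: [0.5432, 0.0936, 0.2501]
eef_rot: [0.707, 0.707, 0.0, 0.0]
contact_force: [-0.1, 0.4, -0.4]
gripper_width: 0.0308
gripper_force: 0.0
```

```bash
cat > f.py <<'E'
from h import *
C=np.array([.5363,.0968])
s=bot.read_state(); print(s['clock'],np.round(s['position'],4)); p=camera('wrist'); T=T_of(p,s); save(p,'w4.png')
g=lambda P:(np.hypot(*(P[:2]-C)).round(4),np.degrees(np.arctan2(*(P[:2]-C)[::-1])).round(2))
for n,z in dict(magnet=.067,knob_grip=.105,keeper_line=.076).items():
    for m in models.mark_of(p,n)[:1]: print(n,m['score'],np.round(m['uv']),g(at_z(p,m['uv'],z,T)))
m=models.cut_out(p,'magnet')[0]; r=p['range_z']; v,u=np.nonzero(m['mask']&(r>0))
q=cv2.undistortPoints(np.stack([u,v],1)[:,None].astype(float),np.array(p['intrinsics']),np.array(p['dist_coeffs']))[:,0]
P=(np.c_[q,np.ones(len(q))]*r[v,u][:,None])@T[:3,:3].T+T[:3,3]
t=P[P[:,2]>.098]; print('top',t.mean(0).round(4),g(t.mean(0)))
E
python3 f.py
```

```text
34.5 [0.5432 0.0936 0.2501]
magnet 0.82 [254.  61.] (np.float64(0.0979), np.float64(87.15))
knob_grip 0.71 [357. 168.] (np.float64(0.0972), np.float64(3.19))
keeper_line 0.87 [208.  69.] (np.float64(0.0969), np.float64(111.69))
top [0.5429 0.1943 0.1009] (np.float64(0.0977), np.float64(86.13))
```

View pics/w4.png

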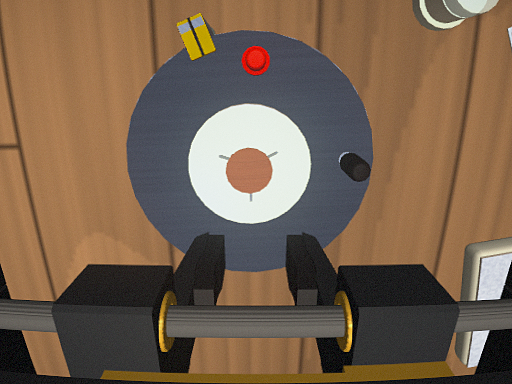

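The magnet stands upright on the ring at (256,60), about 83° from the knob as worked out, and the gripper is clear of everything.

```bash
python3 -c "
from workcell import bot
print(bot.finish_job())"
```

```text
the job is handed in; nothing more can be done
None
```

I turned the disc until it bound, about 4 to 5 N above its usual drag at the knob, and didn't force it through. I then backed it off about 25 mm, stood the red magnet upright where I worked out the middle of the run to be, likely within a few millimetres, and handed the job in (the result wasn't shown).

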